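# Bed the hand tamper on the specimen in the mould

## Robot

A 6-joint arm with a two-finger parallel gripper is mounted at the origin on the work surface. World frame = base frame: x ahead of the robot, y to its left, z up, the work surface at z = 0. Lengths are in m, angles in rad, forces in N, time in s.
With the tool pointing down it reaches from about 0.225 to 0.725 m from the base axis. Payload 3.1 kg.
Tool frame: the origin (TCP) lies at the very end of the fingers, on their centre line; the grasp point (between the pads) lies 19 mm behind it (pinch_z is the distance from the TCP to the grasp point, in m); z points along the fingers, y is the line along which they close (so a half turn about z gives the same grasp; the last joint's range is limited). The gripper opens to 85 mm and grips with 20 to 120 N. Pads are 22 mm wide; open, the fingers measure 114 mm over their backs; the gripper's body (76 mm by 85 mm) begins 54 mm behind the grasp point. The pads swing forward as they close: fully open they stand 13 mm farther back than shut.
Start: joints at [-1.297, 0.048, 0.099, 1.622, 0, 1.443], TCP at [0.205, -0.483, 0.231] pointing down, gripper open.
Joint ranges: [-2.91, 2.91], [-0.99, 1.94], [-1.21, 1.42], [-2.12, 2.29], [-1.49, 1.47], [-3.14, 3.14]. Speed limits (rad/s): [2.79, 2.79, 3.14, 3.14, 3.14, 3.14].

## Interface

Orientations are given as [roll, pitch, yaw] about the fixed x, y, z axes, in that order (R = Rz(yaw) Ry(pitch) Rx(roll)).
In Python, from workcell import state, get_image, camera_params, finish_job, pinch_z gives the robot as it stands. The module is installed in compiled form; this text tells all that it offers.
- The arm moves only by the tool drive_tool, never from a script. Its arguments are lists of equal length, an entry for each row: "offset": the shift along the tool's x, y, z in m, a list of three; "twist": the turn, a rotation vector about the tool's x, y, z in degrees, a list of three; "jaw": the opening, from 0 (shut) to 1 (fully open). In form: {"offset": [[tx, ty, tz], ...], "twist": [[rx, ry, rz], ...], "jaw": [jaw, ...]}. A call has 1 to 8 rows; each row shifts and turns the commanded pose from where the row before left it, along the tool's axes as they then stand; what a row does not reach is not made up. A row lasts 1/10 s, in which the tool goes at most 50 mm and 8.59 degrees, less where a joint would pass 70% of its speed; a pose out of reach is approached as far as the arm can. A call with a gripper value outside its range is refused whole. The fingers move at their own pace and stop on an object; "grip_force" is the grip in N (left out, the last holds). Time passes only in rows, so rows that do not move let the fingers close. It gives the time, the measured TCP pose, the force, the opening and the grip force at its end, in the units of the state.
- state(): the state, without advancing time (a new reading comes with each control period).
- get_image(name): name is "scene" or "top" or "wrist"; returns the picture (480x640x3 uint8, red, green, blue); there is no depth.
- camera_params(name): a dict with "fx", "fy", "cx", "cy" (pixels), "R" (3x3) and "t" (3): a world point X has camera coordinates R X + t; the wrist camera has in their place "tool_from_camera" (4x4, takes a point from camera to tool coordinates, whose origin is the TCP and whose axes are the flange's). Camera axes: x right, y down, z forward; pixel columns grow to the right and rows downward; lengths in m; the calibration is good to about 2 mm. A picture is of the moment at which its call begins: read the wrist's pose just before it. camera_params takes no time and is no camera call.
- finish_job(): hands the job in; it is judged then, once.
The state is a dict: "time": time; "q": joint angles; "joint_velocities": joint speeds; "effort": joint torques, N m; "position": TCP position; "eef_rot": TCP orientation; "force": force on the tool from outside, world axes, zero at the start; "torque": the same for the moment, N m; "gripper_width": finger opening in m; "gripper_force": force on a finger pad.
Only numpy, scipy, OpenCV 4.12 (cv2) and the standard library are available. Lean on these libraries where they do the work, as an engineer would, in place of code of your own. Each camera call takes 0.05 s, during which the arm holds its last target. There are 200 camera calls.

## Task

Take the hand tamper whose round foot fits into the open green mould, and lower it upright into the mould until you feel it come to rest on the specimen inside; how deep the specimen lies is not known beforehand. Press only gently, and let go only once it rests there, so that it is left standing in the mould. Do not disturb the other two tampers.

Things in the scene. Friction and masses are not known exactly. Their poses are not given: they have to be found in the camera images.
- tamper: the hand tamper to use: ROUND foot of 84 mm diameter, standing upright on its foot, 150 mm tall. Origin: centre of the underside of the foot; z up along the stem. Foot 18 mm thick, steel stem 14 mm diameter, black cylindrical knob 30 mm diameter between 120 and 150 mm above the origin. About 0.4 to 0.75 kg, loose.
- mould: open-topped round green steel mould, fixed to the bench: base flange 150 mm diameter and 12 mm thick, cylinder 116 mm outside and 100 mm inside diameter, rim 100 mm above the bench. Origin: centre of its underside, z up. Inside lies a dark round specimen that fills the bore, firm in place, with a flat level top somewhere between 30 and 70 mm above the origin (30 to 70 mm below the rim), different each time.
- wide_tamper: bystander, a tamper with a round foot too wide for the mould (120 mm diameter), standing upright on its foot, 150 mm tall. Origin: centre of the underside of the foot; z up along the stem. Foot 18 mm thick, steel stem 14 mm diameter, black cylindrical knob 30 mm diameter between 120 and 150 mm above the origin. About 0.4 to 0.75 kg, loose.
- square_tamper: bystander, a tamper with a square foot of 84 mm by 84 mm, whose corners do not pass the mould, standing upright on its foot, 150 mm tall. Origin: centre of the underside of the foot; z up along the stem. Foot 18 mm thick, steel stem 14 mm diameter, black cylindrical knob 30 mm diameter between 120 and 150 mm above the origin. About 0.4 to 0.75 kg, loose.
Things that resemble listed ones, but are neither listed nor needed, are in the scene too. Leave any orange, pink or yellow look-alike of the tamper alone.

How it is judged:
On the way:
1. the round-footed tamper, still held, rests inside the mould (contact force between tamper and mould above 0.5 N and contact force between the fingers and tamper above 1 N and horizontal distance between tamper and mould below 0.015 m and z of tamper in the frame of mould below 0.08 m), for 0.04 s.
At the end, for the whole second after the job is handed in: the round-footed tamper stands released and at rest inside the mould on the specimen: within 15 mm of the mould's axis, its foot at most 80 mm above the mould's underside, upright within about 10 degrees (horizontal distance between tamper and mould below 0.015 m and z of tamper in the frame of mould below 0.08 m and angle between tamper's own z axis and vertical below 0.17 rad and linear speed of tamper below 0.02 m/s and contact force between the fingers and tamper below 0.1 N); the robot touches nothing.
It fails at once if the tamper is pressed or knocked against the mould or the specimen with more than 60 N (contact force between tamper and mould above 60 N).
It fails at once if the tamper is dropped (falls free faster than 0.4 m/s) (linear speed of tamper above 0.4 m/s and contact force between the fingers and tamper below 0.1 N).
It fails at once if one of the other two tampers is moved more than 30 mm or tipped over (distance of any of wide_tamper, square_tamper from where it was at the start of the episode above 0.03 m or angle between any of wide_tamper, square_tamper's own z axis and vertical above 0.35 rad).
It also fails if it takes over 42 s, if anything falls off the work surface, if the arm or the gripper's body presses on something with over 40 N, if the wrist force passes 120 N, or if a joint passes its speed limit or range.

## Working session

There is one attempt and no reset: what is moved stays moved. The work goes in short steps, Python scripts to look and compute and a tool call to move; the robot and the scene stay as the last step left them, time stands still between calls to the robot, and variables do not carry over. Pictures are saved under pics/ and viewed, at most 10 in all, crops included, and the job is handed in when it is done.

Besides the shell and the picture viewer there is one more tool, called after ">>>" as name(argument=value, ...) on one line, values as JSON. drive_tool: Moves the arm, as the interface text tells. Its arguments: {"type":"object","properties":{"offset":{"type":"array"},"twist":{"type":"array"},"jaw":{"type":"array"},"grip_force":{"type":"number"}},"required":["offset","twist","jaw"]}

```bash
mkdir -p pics; python3 - <<'E'
from workcell import *
import cv2,numpy as np
s=state();print({k:np.round(v,3).tolist() for k,v in s.items()},pinch_z)
a=get_image("scene");b=get_image("top")
for n,i in (("scene",a),("top",b)):
    cv2.imwrite(f"pics/{n}0.png",i[...,::-1])
    p=camera_params(n);print(n,{k:np.round(v,4).tolist() for k,v in p.items()})
print(camera_params("wrist"))
E
```

```text
{'time': 0.0, 'q': [-1.297, 0.049, 0.098, 1.622, 0.0, 1.443], 'joint_velocities': [0.0, 0.001, -0.002, -0.001, -0.001, 0.001], 'effort': [-0.0, -33.878, 32.002, 0.02, -0.0, 0.0], 'position': [0.205, -0.483, 0.23], 'eef_rot': [-3.139, -0.0, 0.402], 'force': [0.611, -0.005, 0.51], 'torque': [0.043, 0.063, -0.012], 'gripper_force': 0.0, 'gripper_width': 0.085} 0.0187
scene {'fx': 524.8548, 'fy': 524.8548, 'cx': 314.1936, 'cy': 242.3733, 'R': [[-0.0617, 0.998, 0.0126], [0.6545, 0.0499, -0.7545], [-0.7536, -0.0383, -0.6562]], 't': [0.1014, -0.308, 1.6038]}
top {'fx': 521.2706, 'fy': 521.2706, 'cx': 314.3637, 'cy': 239.1423, 'R': [[0.008, -0.9999, 0.0103], [-0.9953, -0.009, -0.0961], [0.0962, -0.0095, -0.9953]], 't': [-0.1077, 0.5398, 1.0801]}
{'fx': 341.8395729432907, 'fy': 341.8395729432907, 'cx': 317.6957351572048, 'cy': 241.93187244282146, 'tool_from_camera': array([[-6.65000934e-04, -9.62845632e-01, -2.70051565e-01,
         6.87019953e-02],
       [ 9.99999335e-01, -8.94845660e-04,  7.28000754e-04,
        -1.52704465e-04],
       [-9.42606816e-04, -2.70050901e-01,  9.62845586e-01,
        -1.42167479e-01],
       [ 0.00000000e+00,  0.00000000e+00,  0.00000000e+00,
         1.00000000e+00]])}
```

View pics/scene0.png

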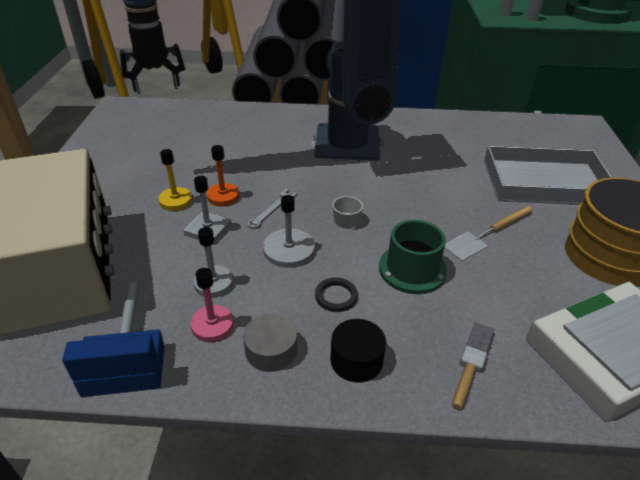

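View pics/top0.png

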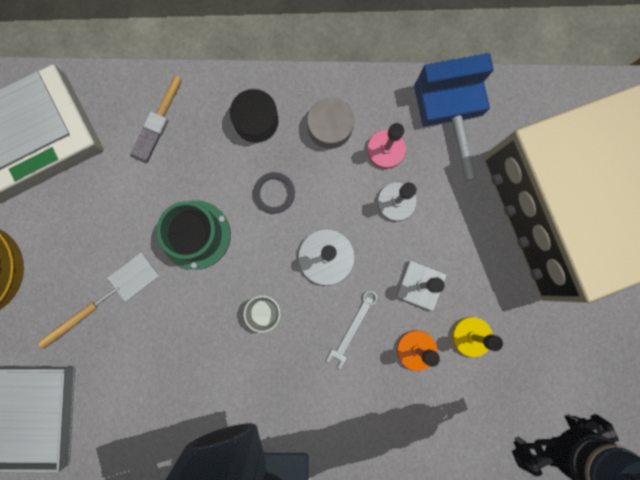

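The candidates for the tamper are:
- Small round silver: top (398,202), scene (213,280).
- Wide round silver: top (327,258), scene (289,247).
- Square silver: top (422,285), scene (206,225).
- Pink, orange and yellow look-alikes.

The small round silver one fits the description. I'll confirm it in a crop and measure it.

```bash
cat > h.py <<'E'
import numpy as np,cv2
from workcell import *
from scipy.spatial.transform import Rotation as Ro
def cam(name,s=None):
    p=camera_params(name);K=np.array([[p["fx"],0,p["cx"]],[0,p["fy"],p["cy"]],[0,0,1]])
    if name!="wrist": return K,np.array(p["R"]),np.array(p["t"])
    T=np.eye(4);T[:3,:3]=Ro.from_euler("xyz",s["eef_rot"]).as_matrix();T[:3,3]=s["position"]
    W=np.linalg.inv(T@p["tool_from_camera"]);return K,W[:3,:3],W[:3,3]
def onplane(c,uv,z):
    K,R,t=c;uv=np.atleast_2d(np.float64(uv));d=(R.T@np.linalg.inv(K)@np.c_[uv,np.ones(len(uv))].T).T
    o=-R.T@t;return (o+d*((z-o[2])/d[:,2])[:,None])[:,:2]
def tri(c1,p1,c2,p2):
    P=[c[0]@np.c_[c[1],c[2]] for c in (c1,c2)]
    X=cv2.triangulatePoints(P[0],P[1],np.float64(p1).reshape(2,1),np.float64(p2).reshape(2,1)).ravel();return X[:3]/X[3]
def circle(xy):
    A=np.c_[2*xy,np.ones(len(xy))];s=np.linalg.lstsq(A,(xy**2).sum(1),rcond=None)[0];return s[:2],np.sqrt(s[2]+s[0]**2+s[1]**2)
def blob(mask,box):
    x0,y0,x1,y1=box;m=np.zeros_like(mask,np.uint8);m[y0:y1,x0:x1]=mask[y0:y1,x0:x1]
    n,l,st,ce=cv2.connectedComponentsWithStats(m);i=1+st[1:,4].argmax();return (l==i).astype(np.uint8),ce[i],st[i]
def contour(m): return max(cv2.findContours(m,cv2.RETR_EXTERNAL,cv2.CHAIN_APPROX_NONE)[0],key=len)[:,0]
E
python3 - <<'E'
from h import *
a=cv2.imread("pics/scene0.png");b=cv2.imread("pics/top0.png")
cs,ct=cam("scene"),cam("top")
k=blob(a.max(2)<45,(190,222,225,250));kt=blob(b.max(2)<60,(390,178,422,204))
print("knob",k[1],k[2],kt[1],kt[2],tri(cs,k[1],ct,kt[1]))
hs=lambda i:cv2.cvtColor(i,cv2.COLOR_BGR2HSV)
for nm,box in (("use",(370,178,425,225)),("wide",(290,225,360,290)),("sq",(395,255,450,315))):
    v=hs(b);m=blob((v[...,2]>145)&(v[...,1]<40),box);c=contour(m[0]);h=cv2.convexHull(c)[:,0]
    print(nm,m[2],circle(onplane(ct,h,.018)), cv2.minAreaRect(onplane(ct,h,.018).astype(np.float32)))
v=hs(b);g=(v[...,0]>60)&(v[...,0]<95)&(v[...,1]>90);m=blob(g,(145,190,240,275));print("green",m[1],m[2],onplane(ct,m[1],.1))
A=cv2.resize(a[180:300,160:330],None,fx=3,fy=3,interpolation=2);B=cv2.resize(b[170:320,280:460],None,fx=2.4,fy=2.4,interpolation=2)
o=np.zeros((360,800,3),np.uint8);A=cv2.resize(A,(400,283));o[:283,:400]=A;B=cv2.resize(B,(400,333));o[:333,400:]=B;cv2.imwrite("pics/crop.png",o)
E
```

```text
knob [205.8745098  236.67843137] [198 227  17  20 255] [406.92993631 190.58598726] [400 184  15  14 157] [ 0.62698707 -0.28186153  0.13204446]
use [383 195  42  30 628] (array([ 0.60658996, -0.2979244 ]), np.float64(0.04266209844908608)) ((0.5966659188270569, -0.29615116119384766), (0.0656573474407196, 0.08476988226175308), 18.73542022705078)
wide [ 299  228   58   62 2144] (array([ 0.50261298, -0.13301764]), np.float64(0.0632929051714079)) ((0.50272536277771, -0.1309202015399933), (0.12148037552833557, 0.126421719789505), 76.39373779296875)
sq [402 259  46  28 640] (array([ 0.46171292, -0.33804658]), np.float64(0.044647624064836106)) ((0.46119821071624756, -0.3379782438278198), (0.08308938890695572, 0.06329533457756042), 67.3741683959961)
green [190.45412311 227.56097561] [157 201  65  61 861] [[0.5544735  0.14327535]]
```

View pics/crop.png

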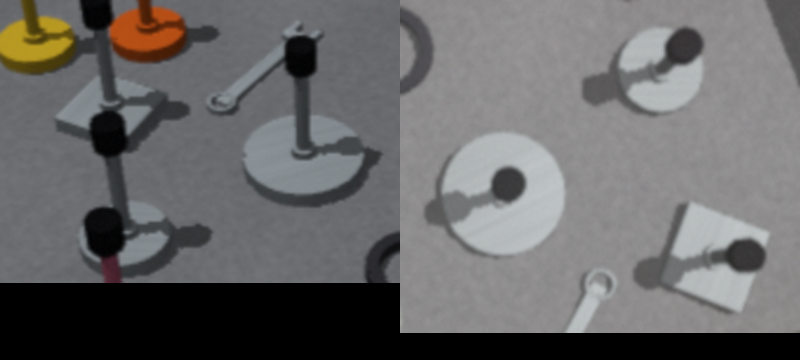

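The crop shows the small round silver foot at top (398,202) and its knob at (407,190). Its diameter is about 85 mm, against about 126 mm for the wide one, and the third foot is square, so this is the right tamper. Next I turn to yaw 0, which makes the tool axes (+x, −y, −z) in world axes, and move clear of the beige box.

>>> drive_tool(offset=[[0,0,-0.01],[0,0,-0.01],[0,0,-0.01],[0.02,-0.04,0],[0.02,-0.045,0],[0.02,-0.045,0],[0.02,-0.045,0],[0.02,-0.045,0]], twist=[[0,0,7.7],[0,0,7.7],[0,0,7.6],[0,0,0],[0,0,0],[0,0,0],[0,0,0],[0,0,0]], jaw=[1,1,1,1,1,1,1,1])

```text
time: 0.9
position: [0.3054, -0.2612, 0.2608]
eef_rot: [-3.141, 0.0, -0.001]
force: [1.3, -1.7, -0.4]
gripper_width: 0.0856
gripper_force: 0.0
```

```bash
python3 - <<'E'
from h import *
cs,ct=cam("scene"),cam("top")
print("foot",onplane(ct,(398,202),.018),onplane(cs,(213,276),.018))
print("box corner top",tri(cs,(91,152),ct,(517,135)))
print("pink knob",onplane(ct,(396,131),.15),"sq knob",onplane(ct,(434,285),.15))
print("grey block",onplane(ct,(330,122),.03))
b=cv2.imread("pics/top0.png");v=cv2.cvtColor(b,cv2.COLOR_BGR2HSV)
print("rim", onplane(ct,[(158,231),(216,231),(187,202),(187,262)],.1))
E
```

```text
foot [[ 0.62371807 -0.28297777]] [[ 0.62376163 -0.28210039]]
box corner top [ 0.67805757 -0.42517403  0.34816229]
pink knob [[ 0.73956407 -0.25750318]] sq knob [[ 0.4445178  -0.32673623]]
grey block [[ 0.79538192 -0.13481693]]
rim [[0.54703219 0.20711222]
 [0.54808485 0.0925914 ]
 [0.605614   0.15171154]
 [0.48618367 0.14795339]]
```

>>> drive_tool(offset=[[0.04,0.003,0],[0.045,0.003,0],[0.045,0.003,0],[0.045,0.003,0],[0.045,0.003,0],[0.045,0.003,0],[0.035,0.003,0],[0,0,0]], twist=[[0,0,0],[0,0,0],[0,0,0],[0,0,0],[0,0,0],[0,0,0],[0,0,0],[0,0,0]], jaw=[1,1,1,1,1,1,1,1])

```text
time: 1.7
position: [0.6086, -0.2835, 0.2545]
eef_rot: [-3.137, 0.005, 0.003]
force: [0.1, -0.7, -1.5]
gripper_width: 0.0857
gripper_force: 0.0
```

```bash
python3 - <<'E'
from h import *
s=state();i=get_image("wrist")[...,::-1];cv2.imwrite("pics/w1.png",i);c=cam("wrist",s)
np.savez("w1.npz",p=s["position"],r=s["eef_rot"]);print(s["position"],s["eef_rot"])
K,R,t=c
for X in [(.6245,-.282,.15),(.6245,-.282,.018)]:
    q=K@(R@np.array(X)+t);print(q[:2]/q[2])
E
```

```text
[ 0.60855833 -0.28353776  0.25450601] [-3.13734556e+00  5.45270355e-03  2.91322139e-03]
[316.36844749 219.73857028]
[317.25314573 194.38981298]
```

View pics/w1.png

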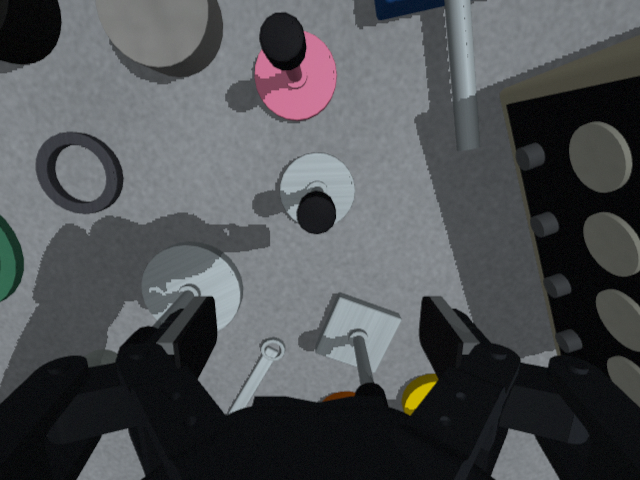

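The wrist view shows the tamper knob at (317,213) on its round foot at (317,190). The square tamper is at (360,335), the wide one at (190,290) and pink at (284,60). The prediction agrees, so I refine.

```bash
python3 - <<'E'
from h import *
d=np.load("w1.npz");c=cam("wrist",dict(position=d["p"],eef_rot=d["r"]));cs,ct=cam("scene"),cam("top")
i=cv2.imread("pics/w1.png");v=cv2.cvtColor(i,cv2.COLOR_BGR2HSV)
k=blob(i.max(2)<50,(290,185,345,240));print("knob",k[1],k[2])
for n,cc,uv in (("top",ct,(406.9,190.6)),("scene",cs,(205.9,236.7))): print(n,tri(c,k[1],cc,uv))
f=blob((v[...,2]>120)&(v[...,1]<40),(270,145,360,235));h=contour(f[0]);h=h[h[:,1]<185]
print("foot",circle(onplane(c,h,.018)),f[2]); print("knob top plane",onplane(c,k[1],.138))
E
```

```text
knob [316.04471858 212.20663069] [ 297  191   39   43 1297]
top [ 0.62679132 -0.28115551  0.13163422]
scene [ 0.62698366 -0.28236962  0.13221304]
foot (array([ 0.64381082, -0.28137601]), np.float64(0.04401333775532336)) [ 270  145   90   90 5133]
knob top plane [[ 0.62779205 -0.28165889]]
```

Knob axis comes out at about (0.626, −0.282), with the knob middle near z 0.133. I align over it and come part of the way down.

>>> drive_tool(offset=[[0.017,-0.001,0],[0,0,0.02],[0,0,0.02],[0,0,0.02],[0,0,0],[0,0,0]], twist=[[0,0,0],[0,0,0],[0,0,0],[0,0,0],[0,0,0],[0,0,0]], jaw=[1,1,1,1,1,1])

```text
time: 2.35
position: [0.621, -0.283, 0.202]
eef_rot: [-3.141, 0.001, -0.0]
force: [0.2, -0.9, 0.9]
gripper_width: 0.0856
gripper_force: 0.0
```

```bash
python3 - <<'E'
from h import *
s=state();i=get_image("wrist")[...,::-1];cv2.imwrite("pics/w2.png",i);c=cam("wrist",s)
print(s["position"],s["eef_rot"])
k=blob(i.max(2)<50,(270,170,370,290));print(k[1],k[2]);cn=contour(k[0])
print(onplane(c,k[1],.14)); cs,ct=cam("scene"),cam("top")
print(tri(c,k[1],ct,(406.9,190.6)))
E
```

```text
[ 0.62097259 -0.28295719  0.2020126 ] [-3.14136095e+00  6.92788149e-04 -2.88915827e-04]
[315.76424744 248.05893814] [ 292  220   48   56 2053]
[[ 0.62840012 -0.28163848]]
[ 0.62653812 -0.28098239  0.13292195]
```

View pics/w2.png

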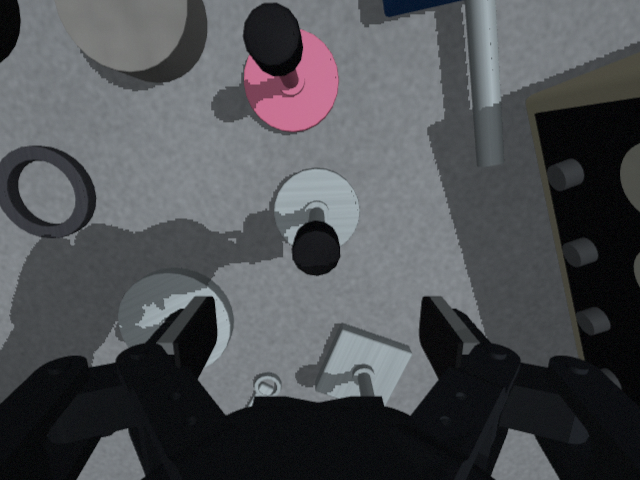

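The knob sits at (316,248), centred between the pads. A shift of +6 mm in x and 88 mm down, then close gently.

>>> drive_tool(offset=[[0.006,-0.001,0.01],[0,0,0.02],[0,0,0.02],[0,0,0.02],[0,0,0.013],[0,0,0.005],[0,0,0],[0,0,0]], twist=[[0,0,0],[0,0,0],[0,0,0],[0,0,0],[0,0,0],[0,0,0],[0,0,0],[0,0,0]], jaw=[1,1,1,1,1,1,1,1], grip_force=50)

```text
time: 3.2
position: [0.6289, -0.2824, 0.1146]
eef_rot: [3.141, -0.002, 0.0]
force: [-1.0, -0.1, 0.8]
gripper_width: 0.085
gripper_force: 0.0
```

>>> drive_tool(offset=[[0,0,0],[0,0,0],[0,0,0],[0,0,0],[0,0,0],[0,0,0],[0,0,0],[0,0,0]], twist=[[0,0,0],[0,0,0],[0,0,0],[0,0,0],[0,0,0],[0,0,0],[0,0,0],[0,0,0]], jaw=[0.6,0.5,0.4,0.3,0.2,0.1,0,0], grip_force=50)

```text
time: 4.0
position: [0.6285, -0.2819, 0.1139]
eef_rot: [3.142, -0.001, 0.001]
force: [0.2, 1.3, 3.5]
gripper_width: 0.0291
gripper_force: 49.7
```

Held: width 29 mm, 50 N. I lift it.

>>> drive_tool(offset=[[0,0,-0.005],[0,0,-0.015],[0,0,-0.025],[0,0,-0.03],[0,0,-0.03],[0,0,-0.03],[0,0,-0.03],[0,0,-0.02]], twist=[[0,0,0],[0,0,0],[0,0,0],[0,0,0],[0,0,0],[0,0,0],[0,0,0],[0,0,0]], jaw=[0,0,0,0,0,0,0,0], grip_force=60)

```text
time: 4.8
position: [0.6282, -0.2823, 0.3011]
eef_rot: [3.14, -0.002, 0.0]
force: [0.8, -0.4, -3.8]
gripper_width: 0.0285
gripper_force: 59.8
```

>>> drive_tool(offset=[[0,-0.01,0],[-0.005,-0.025,0],[-0.01,-0.035,0],[-0.01,-0.04,0],[-0.01,-0.04,0],[-0.01,-0.04,0],[-0.01,-0.04,0],[-0.01,-0.04,0]], twist=[[0,0,0],[0,0,0],[0,0,0],[0,0,0],[0,0,0],[0,0,0],[0,0,0],[0,0,0]], jaw=[0,0,0,0,0,0,0,0])

```text
time: 5.6
position: [0.5613, -0.0098, 0.2961]
eef_rot: [-3.141, 0.003, 0.001]
force: [1.5, 0.6, -5.2]
gripper_width: 0.0284
gripper_force: 59.9
```

>>> drive_tool(offset=[[-0.005,-0.02,0],[0,-0.01,0],[0,0,0],[0,0,0],[0,0,0]], twist=[[0,0,0],[0,0,0],[0,0,0],[0,0,0],[0,0,0]], jaw=[0,0,0,0,0])

```text
time: 6.1
position: [0.5583, 0.0166, 0.2977]
eef_rot: [3.141, 0.001, -0.001]
force: [0.6, 0.2, -4.2]
gripper_width: 0.0285
gripper_force: 60.1
```

```bash
python3 - <<'E'
from h import *
s=state();i=get_image("wrist")[...,::-1];cv2.imwrite("pics/w3.png",i)
np.savez("w3.npz",p=s["position"],r=s["eef_rot"]);print(s["position"],s["eef_rot"],s["force"],s["gripper_width"])
E
```

```text
[0.55833867 0.01659534 0.29765258] [ 3.14097148e+00  8.29096537e-04 -1.39989403e-03] [ 0.64050636  0.244745   -4.24905507] 0.028549051116702164
```

View pics/w3.png

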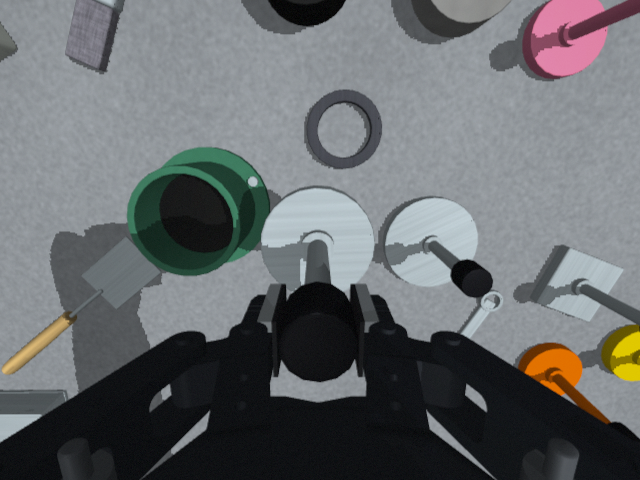

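The wrist view shows the held tamper's foot at (318,242) and the mould's rim centred near (186,220), with the dark specimen inside at (197,213). I fit the rim in this view and in the first top view.

```bash
python3 - <<'E'
from h import *
d=np.load("w3.npz");cw=cam("wrist",dict(position=d["p"],eef_rot=d["r"]));ct=cam("top")
def inner(i,box,c,thr):
    v=cv2.cvtColor(i,cv2.COLOR_BGR2HSV);g=(v[...,0]>60)&(v[...,0]<95)&(v[...,1]>90)&(v[...,2]>thr)
    m=blob(g,box)[0];cs,h=cv2.findContours(m,cv2.RETR_CCOMP,cv2.CHAIN_APPROX_NONE)
    ho=[k[:,0] for k,q in zip(cs,h[0]) if q[3]>=0]
    if not ho: return print("none",thr,m.sum())
    k=max(ho,key=len);e=cv2.fitEllipse(k)
    C,r=circle(onplane(c,k,.1));print(thr,len(k),np.round(e[0],1),np.round(e[1],1),"circle",C.round(4),r.round(4));return e[0]
w=cv2.imread("pics/w3.png");t=cv2.imread("pics/top0.png")
for h in (70,80,90,100): a=inner(w,(115,135,290,285),cw,h)
print(w[220,125:150].tolist());
for h in (50,60,70,80): b=inner(t,(145,190,240,275),ct,h)
f=[];v=cv2.cvtColor(w,cv2.COLOR_BGR2HSV);m=blob((v[...,2]>165)&(v[...,1]<60),(255,180,380,300))
k=contour(m[0]);k=k[k[:,1]<250];print(m[2]); print("foot",circle(onplane(cw,k,.202)))
if a and b: print(tri(cw,a,ct,b))
E
```

```text
70 280 [183.4 221.7] [ 93.7 103.8] circle [0.5512 0.1528] 0.0506
none 80 2641
none 90 2499
none 100 2397
[[157, 151, 146], [155, 151, 146], [113, 127, 92], [93, 119, 62], [94, 121, 61], [95, 122, 63], [96, 123, 62], [96, 124, 64], [97, 124, 63], [66, 85, 43], [48, 62, 32], [47, 61, 31], [44, 57, 27], [46, 61, 33], [45, 59, 30], [44, 58, 30], [44, 58, 28], [47, 60, 29], [47, 60, 31], [46, 59, 30], [49, 63, 34], [47, 60, 32], [48, 62, 33], [47, 62, 31], [47, 61, 30]]
50 142 [185.6 229.7] [50.1 50.9] circle [0.5505 0.1528] 0.0501
60 142 [185.6 229.6] [50.1 50.9] circle [0.5505 0.1528] 0.0501
70 142 [185.5 229.6] [50.2 51. ] circle [0.5505 0.1529] 0.0502
80 143 [185.3 229.6] [50.4 51.4] circle [0.5506 0.1532] 0.0505
[ 261  188  114  103 6404]
foot (array([0.57373232, 0.01716616]), np.float64(0.027530788964100803))
```

The mould axis is at (0.551, 0.153). Both views agree, and the bore radius comes out at 0.050. The foot edges put the held foot's centre within 1 mm of the tool axis. I move over the mould.

>>> drive_tool(offset=[[-0.001,-0.016,0],[-0.001,-0.025,0],[-0.001,-0.03,0],[-0.001,-0.03,0],[-0.002,-0.025,0],[-0.001,-0.01,0],[0,0,0],[0,0,0]], twist=[[0,0,0],[0,0,0],[0,0,0],[0,0,0],[0,0,0],[0,0,0],[0,0,0],[0,0,0]], jaw=[0,0,0,0,0,0,0,0])

```text
time: 6.95
position: [0.5508, 0.1123, 0.2995]
eef_rot: [-3.108, 0.0, 0.064]
force: [0.3, 0.4, -5.0]
gripper_width: 0.0284
gripper_force: 60.3
```

>>> drive_tool(offset=[[0,0,0.01],[0,0,0.02],[0,0,0.02],[0,0,0.01],[0,0,0],[0,0,0]], twist=[[0,0,0],[0,0,0],[0,0,0],[0,0,0],[0,0,0],[0,0,0]], jaw=[0,0,0,0,0,0])

```text
time: 7.55
position: [0.5505, 0.1139, 0.2396]
eef_rot: [-3.107, 0.0, 0.065]
force: [-0.8, -0.2, -4.4]
gripper_width: 0.0287
gripper_force: 60.2
```

```bash
python3 - <<'E'
from h import *
s=state();print(s["position"],s["eef_rot"],s["force"])
i=get_image("wrist")[...,::-1];j=get_image("scene")[...,::-1]
o=np.zeros((480,800,3),np.uint8);o[:300,:400]=cv2.resize(i,(400,300));o[:400,400:]=cv2.resize(j[150:320,330:500],(400,400),interpolation=2)
cv2.imwrite("pics/w4.png",o);cv2.imwrite("pics/w4r.png",i)
E
```

```text
[0.55054376 0.11390632 0.23955115] [-3.10679427e+00  3.62912760e-04  6.53966340e-02] [-0.82638883 -0.18405821 -4.39898124]
```

View pics/w4.png

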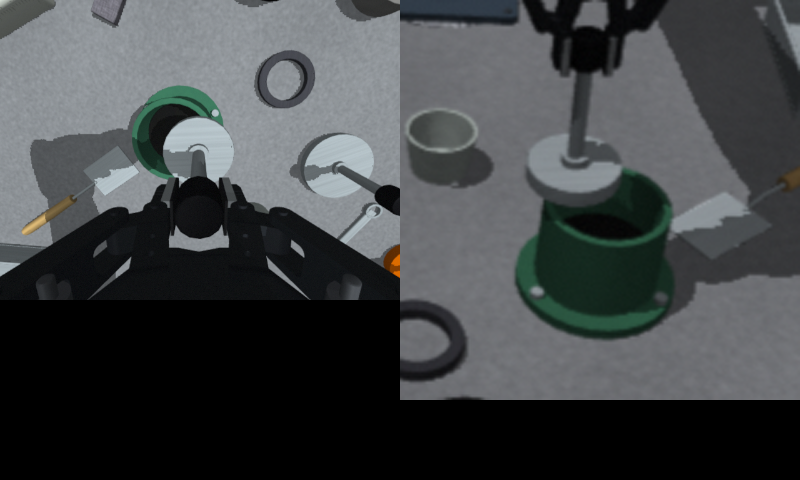

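The scene shows the foot hanging over the mould's near-left edge at z ≈ 0.125. The arm stalled at y = 0.114 and tilted 2°, because the last joint hit its limit. The foot is round, so yaw is free: I lift and turn the wrist back.

>>> drive_tool(offset=[[0,0,-0.015],[0,0,-0.02],[0,0,-0.015],[0,0,0],[0,0,0],[0,0,0],[0,0,0],[0,0,0]], twist=[[0,0,0],[0,0,0],[0,0,0],[0,0,-5],[0,0,-8],[0,0,-8],[0,0,-8],[0,0,-5]], jaw=[0,0,0,0,0,0,0,0])

```text
time: 8.45
position: [0.5513, 0.1124, 0.291]
eef_rot: [-3.114, -0.022, 0.663]
force: [0.4, 0.7, -4.2]
gripper_width: 0.029
gripper_force: 60.3
```

```bash
cat > go.py <<'E'
from h import *
import sys
s=state();R=Ro.from_euler("xyz",s["eef_rot"]);p=np.array(s["position"])
print("q",np.round(s["q"],3),"p",p.round(4),"rpy",np.round(s["eef_rot"],4),"F",np.round(s["force"],1))
tgt=np.array([float(a) for a in sys.argv[1:4]]);yaw=s["eef_rot"][2]
G=Ro.from_euler("xyz",[np.pi,0,yaw])
print("levelling twist deg",(R.inv()*G).as_rotvec(degrees=True).round(2),"tool offset (levelled axes)",G.inv().apply(tgt-p).round(4))
E
python3 go.py .551 .153 .285
```

```text
q [0.062 0.167 0.348 1.749 0.035 2.54 ] p [0.5513 0.1124 0.291 ] rpy [-3.1142 -0.0217  0.6634] F [ 0.4  0.7 -4.2]
levelling twist deg [-1.57 -1.24  0.02] tool offset (levelled axes) [ 0.0247 -0.0322  0.006 ]
```

>>> drive_tool(offset=[[0,0,0],[0.005,-0.006,0],[0.007,-0.01,0],[0.008,-0.01,0],[0.005,-0.006,0],[0,0,0],[0,0,0]], twist=[[-1.57,-1.24,0],[0,0,0],[0,0,0],[0,0,0],[0,0,0],[0,0,0],[0,0,0]], jaw=[0,0,0,0,0,0,0])

```text
time: 9.15
position: [0.5508, 0.1532, 0.2893]
eef_rot: [-3.14, 0.003, 0.66]
force: [0.2, 0.2, -4.8]
gripper_width: 0.0287
gripper_force: 60.3
```

```bash
python3 go.py .551 .153 .225
```

```text
q [ 0.154  0.202  0.384  1.757 -0.     2.636] p [0.5508 0.1532 0.2893] rpy [-3.1403e+00  2.9000e-03  6.6010e-01] F [ 0.2  0.2 -4.8]
levelling twist deg [-0.08  0.17 -0.  ] tool offset (levelled axes) [0.     0.0003 0.0643]
```

It is level and centred. I lower to just above the rim and check.

>>> drive_tool(offset=[[0,0,0.01],[0,0,0.02],[0,0,0.02],[0,0,0.01],[0,0,0],[0,0,0]], twist=[[0,0,0],[0,0,0],[0,0,0],[0,0,0],[0,0,0],[0,0,0]], jaw=[0,0,0,0,0,0])

```text
time: 9.75
position: [0.5506, 0.1528, 0.2295]
eef_rot: [-3.14, 0.003, 0.659]
force: [-0.6, 0.2, -4.2]
gripper_width: 0.0288
gripper_force: 60.1
```

```bash
python3 go.py .551 .153 .225; python3 - <<'E'
from h import *
i=get_image("wrist")[...,::-1];j=get_image("scene")[...,::-1]
o=np.zeros((400,800,3),np.uint8);o[:300,:400]=cv2.resize(i,(400,300));o[:400,400:]=cv2.resize(j[150:320,330:500],(400,400),interpolation=2)
cv2.imwrite("pics/w5.png",o)
E
```

```text
q [0.153 0.174 0.232 1.632 0.    2.636] p [0.5506 0.1528 0.2295] rpy [-3.1399e+00  2.5000e-03  6.5890e-01] F [-0.6  0.2 -4.2]
levelling twist deg [-0.1   0.14 -0.  ] tool offset (levelled axes) [0.0004 0.     0.0045]
```

View pics/w5.png

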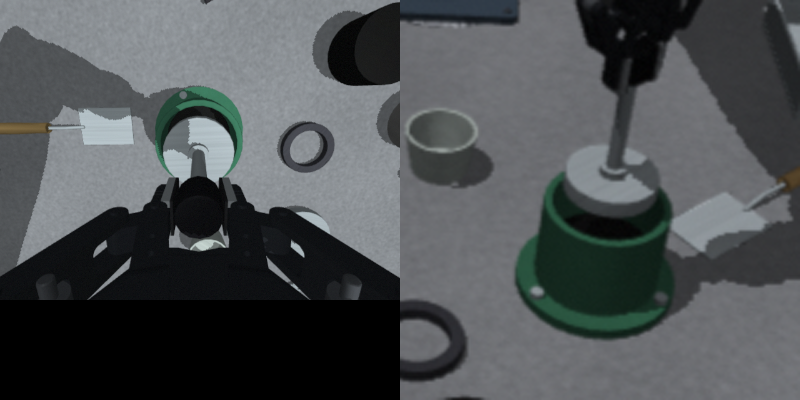

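Scene and wrist both show the foot at the mouth of the bore, concentric and clear of the rim. Before going down I estimate the specimen's depth from its visible edge in the earlier wrist view.

```bash
python3 - <<'E'
from h import *
def est(f,c,box,name):
    i=cv2.imread(f);v=cv2.cvtColor(i,cv2.COLOR_BGR2HSV)
    m=blob((v[...,2]<46)&(v[...,1]<120),box);k=contour(m[0]);print(name,m[2])
    C=np.array([.551,.153])
    r=onplane(c,k,.1)-C;ink=k[np.hypot(*r.T)<.044]   # away from the rim's edge: specimen/wall border
    for z in np.arange(.03,.075,.005): q=np.hypot(*(onplane(c,ink,z)-C).T);print(round(z,3),len(ink),np.median(q).round(4),q.std().round(4))
d=np.load("w3.npz");est("pics/w3.png",cam("wrist",dict(position=d["p"],eef_rot=d["r"])),(135,160,245,270),"wrist")
est("pics/top0.png",cam("top"),(160,200,216,262),"top")
E
```

```text
wrist [ 159  174   74   80 4434]
0.03 134 0.0548 0.0022
0.035 134 0.0525 0.0018
0.04 134 0.0502 0.0015
0.045 134 0.0482 0.0012
0.05 134 0.0462 0.0012
0.055 134 0.0442 0.0014
0.06 134 0.0421 0.0017
0.065 134 0.04 0.0022
0.07 134 0.038 0.0028
top [ 168  210   42   43 1287]
0.03 78 0.0503 0.0064
0.035 78 0.0491 0.0058
0.04 78 0.0479 0.0052
0.045 78 0.0469 0.0046
0.05 78 0.0458 0.004
0.055 78 0.0446 0.0034
0.06 78 0.0435 0.0029
0.065 78 0.0423 0.0024
0.07 78 0.0413 0.0022
```

>>> drive_tool(offset=[[0,0,0.005],[0,0,0.005],[0,0,0.005],[0,0,0.005],[0,0,0.005],[0,0,0]], twist=[[0,0,0],[0,0,0],[0,0,0],[0,0,0],[0,0,0],[0,0,0]], jaw=[0,0,0,0,0,0])

```text
time: 10.45
position: [0.5499, 0.1529, 0.203]
eef_rot: [-3.139, 0.004, 0.659]
force: [-0.0, -0.0, -4.3]
gripper_width: 0.029
gripper_force: 60.2
```

The specimen should lie at about 0.042, so contact is expected near TCP z 0.156. The foot is in the bore without contact, so I go on in small steps while watching the force.

>>> drive_tool(offset=[[0,0,0.004],[0,0,0.004],[0,0,0.004],[0,0,0.004],[0,0,0]], twist=[[0,0,0],[0,0,0],[0,0,0],[0,0,0],[0,0,0]], jaw=[0,0,0,0,0])

```text
time: 10.95
position: [0.5501, 0.1529, 0.1874]
eef_rot: [-3.139, 0.004, 0.659]
force: [-0.0, 0.3, -4.8]
gripper_width: 0.0285
gripper_force: 60.2
```

>>> drive_tool(offset=[[0,0,0.003],[0,0,0.003],[0,0,0.003],[0,0,0.003],[0,0,0]], twist=[[0,0,0],[0,0,0],[0,0,0],[0,0,0],[0,0,0]], jaw=[0,0,0,0,0])

```text
time: 11.45
position: [0.5501, 0.153, 0.1756]
eef_rot: [-3.139, 0.003, 0.659]
force: [-1.6, 0.1, -4.3]
gripper_width: 0.0287
gripper_force: 60.2
```

>>> drive_tool(offset=[[0,0,0.002],[0,0,0.002],[0,0,0.002],[0,0,0]], twist=[[0,0,0],[0,0,0],[0,0,0],[0,0,0]], jaw=[0,0,0,0])

```text
time: 11.85
position: [0.5503, 0.153, 0.17]
eef_rot: [-3.14, 0.003, 0.659]
force: [-1.0, 0.3, -5.0]
gripper_width: 0.0287
gripper_force: 60.2
```

>>> drive_tool(offset=[[0,0,0.002],[0,0,0.002],[0,0,0.002],[0,0,0]], twist=[[0,0,0],[0,0,0],[0,0,0],[0,0,0]], jaw=[0,0,0,0])

```text
time: 12.25
position: [0.5502, 0.153, 0.1639]
eef_rot: [-3.14, 0.003, 0.659]
force: [-0.9, -0.0, -3.8]
gripper_width: 0.0286
gripper_force: 60.2
```

Near the expected contact height, so 2 mm per call from here.

>>> drive_tool(offset=[[0,0,0.001],[0,0,0.001],[0,0,0]], twist=[[0,0,0],[0,0,0],[0,0,0]], jaw=[0,0,0])

```text
time: 12.55
position: [0.5504, 0.153, 0.1622]
eef_rot: [-3.14, 0.003, 0.659]
force: [-0.3, 0.3, -5.0]
gripper_width: 0.0287
gripper_force: 60.2
```

>>> drive_tool(offset=[[0,0,0.001],[0,0,0.001],[0,0,0]], twist=[[0,0,0],[0,0,0],[0,0,0]], jaw=[0,0,0])

```text
time: 12.85
position: [0.5507, 0.1531, 0.1614]
eef_rot: [-3.14, 0.001, 0.659]
force: [-0.9, 0.2, -0.6]
gripper_width: 0.0286
gripper_force: 60.9
```

The force has gone from −4.5 to −0.6 N and the descent has lagged, so this looks like contact at TCP z 0.161. One more millimetre to confirm.

>>> drive_tool(offset=[[0,0,0.001],[0,0,0],[0,0,0]], twist=[[0,0,0],[0,0,0],[0,0,0]], jaw=[0,0,0])

```text
time: 13.15
position: [0.5508, 0.1532, 0.1614]
eef_rot: [-3.141, 0.0, 0.659]
force: [-3.2, 0.1, 6.4]
gripper_width: 0.029
gripper_force: 61.1
```

It rests firmly: z does not change and the force is +6.4 N, about 11 N of pressing. I ease off 1 mm and open.

>>> drive_tool(offset=[[0,0,-0.001],[0,0,0],[0,0,0],[0,0,0],[0,0,0],[0,0,0],[0,0,0],[0,0,0]], twist=[[0,0,0],[0,0,0],[0,0,0],[0,0,0],[0,0,0],[0,0,0],[0,0,0],[0,0,0]], jaw=[0,0,0.45,0.6,0.8,1,1,1], grip_force=25)

```text
time: 13.95
position: [0.5505, 0.153, 0.1603]
eef_rot: [-3.14, 0.002, 0.659]
force: [0.1, 0.7, -0.2]
gripper_width: 0.0854
gripper_force: 0.0
```

Open and free. I go straight up past the knob.

>>> drive_tool(offset=[[0,0,-0.005],[0,0,-0.015],[0,0,-0.02],[0,0,-0.025],[0,0,-0.025],[0,0,-0.02],[0,0,0],[0,0,0]], twist=[[0,0,0],[0,0,0],[0,0,0],[0,0,0],[0,0,0],[0,0,0],[0,0,0],[0,0,0]], jaw=[1,1,1,1,1,1,1,1])

```text
time: 14.75
position: [0.5514, 0.1531, 0.2715]
eef_rot: [-3.141, 0.0, 0.659]
force: [-0.2, 0.0, -0.6]
gripper_width: 0.0854
gripper_force: 0.0
```

```bash
python3 - <<'E'
from h import *
i=get_image("wrist")[...,::-1];j=get_image("scene")[...,::-1]
o=np.zeros((400,800,3),np.uint8);o[:300,:400]=cv2.resize(i,(400,300));o[:400,400:]=cv2.resize(j[130:330,300:500],(400,400),interpolation=2)
cv2.imwrite("pics/w6.png",o);s=state();print(s["position"],s["force"],s["time"])
E
```

```text
[0.55039559 0.1529878  0.26927278] [-0.377954   -0.2747101  -0.30462176] 14.85
```

View pics/w6.png

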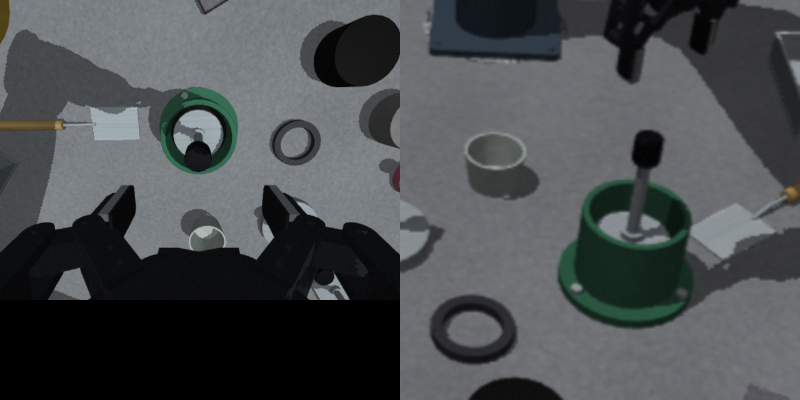

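The tamper stands upright and released in the mould, with its foot at (632,228) in the scene crop and (198,132) in the wrist crop, and the gripper is well above it. I hand the job in.

```bash
python3 -c "from workcell import *; print(finish_job())"
```

```text
the job is handed in; nothing more can be done
None
```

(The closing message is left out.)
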